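# Prove the stop button and free the lacquering turntable

## Robot

A 6-joint arm with a two-finger parallel gripper is mounted at the origin on the work surface. World frame = base frame: x ahead of the robot, y to its left, z up, the work surface at z = 0. Lengths are in m, angles in degrees, forces in N, time in s.
With the tool pointing down it reaches from about 0.4 to 0.825 m from the base axis. Payload 7 kg.
Tool frame: the origin (TCP) lies midway between the tips of the shut fingers; the grasp point (between the pads) lies 19 mm behind it; x points along the fingers, z is the direction in which the jaws open and shut, and the axes are right-handed (so a half turn about x gives the same grasp; the last joint's range is limited). The gripper opens to 88 mm and grips with 3 to 60 N. Pads are 19 mm wide; open, the fingers measure 130 mm over their backs; the gripper's body (78 mm by 193 mm) begins 47 mm behind the grasp point.
Start: joints at [92.424, 20.546, 0.682, 0, -70.136, -16.507], TCP at [0.164, 0.655, 0.227] pointing down, gripper open.
Joint ranges: [-176.03, 176.03], [-82.01, 121.73], [-58.28, 71.71], [-173.87, 95.51], [-174.79, -0.11], [-173.66, 173.66]. Speed limits (degrees/s): [136.94, 136.94, 172.46, 180, 180, 180].

## Interface

Orientations are given as [roll, pitch, yaw] about the fixed x, y, z axes, in that order (R = Rz(yaw) Ry(pitch) Rx(roll)).
In Python, from plant import get_state, capture, close_job gives the robot as it stands.
- The arm moves only by the tool play_rows, never from a script. Its argument "series" is one flat list of numbers, 4 for each row, row after row: the shift along the tool's x, y, z in m, then the turn about the tool's x in rad. In form: [tx, ty, tz, spin, tx, ty, tz, spin, ...]. A call has exactly 5 rows; each row shifts and turns the commanded pose from where the row before left it, along the tool's axes as they then stand; what a row does not reach is not made up. A row lasts 1/12 s, in which the tool goes at most 41.7 mm and 7.16 degrees, less where a joint would pass 70% of its speed; a pose out of reach is approached as far as the arm can. A call is refused whole if a number of a shift passes 0.0417 or a number of a turn 0.125, either way. A call with a gripper value outside its range is refused whole. "jaw" is the opening in per cent of the stroke, from 0 (shut) to 100 (fully open), set as the call begins (left out, the last holds). The fingers move at their own pace and stop on an object; "squeeze" is the grip in N (left out, the last holds). Time passes only in rows, so rows that do not move let the fingers close, or fill a call up. It gives the time, the measured TCP pose, the force and the opening at its end, in the units of the state.
- get_state(): the state, without advancing time (a new reading comes with each control period).
- capture(name): name is "scene" or "side" or "wrist"; returns a dict with "img" (420x560x3 uint8, blue, green, red), "K" (3x3 intrinsics, pixels), "world_from_camera" (4x4, takes a point from camera to world coordinates). Camera axes: x right, y down, z forward; pixel columns grow to the right and rows downward; lengths in m; the calibration is good to about 2 mm. A picture is of the moment at which its call begins. There is no depth.
- close_job(): hands the job in, once; it reports no verdict.
The state is a dict: "time_s": time; "joints": joint angles; "qd": joint speeds; "joint_torque": joint torques, N m; "tcp_pos": TCP position; "eef_rot": TCP orientation; "contact_force": force on the tool from outside, world axes, zero at the start; "moment": the same for the moment, N m; "gripper_width": finger opening in m.
Only numpy, scipy, OpenCV 4.12 (cv2) and the standard library are available. Lean on these libraries where they do the work, as an engineer would, in place of code of your own. Each camera call takes 0.05 s, during which the arm holds its last target.

## Task

The lacquering turntable is about to be freed so that it can be turned to its next chess piece. First prove its stop button: press the mushroom head all the way down, let it spring back up and twist it clockwise (seen from above) to its end stop to reset it. Then pull the turntable's index plunger straight up to its stop and finish still holding it there in the gripper, pin clear of its hole; leave the loose chess pieces and the jar standing where they are.

Things in the scene. Friction and masses are not known exactly. Their poses are not given: they have to be found in the camera images.
- stop_station: Fixed grey box, 100 x 90 mm, top 60 mm up (foot 120 x 90 x 4 mm). Origin: centre of its underside, on the button's axis. On top a black round mushroom head, 40 mm across, 20 mm thick, on an 18 mm steel stem; at rest its underside is 78 mm and its top 98 mm above the table. A 34 mm steel collar, 7 mm high, surrounds the stem.
- stop_top (a point): Centre of the mushroom head's flat top, 98 mm above the table at rest; z up.
- stop_grip (a point): Centre of the mushroom head, half-way up its 20 mm thickness, on its axis, 88 mm above the table at rest: grip it across its 40 mm diameter from any direction.
- stop_press (a joint): How far the mushroom head is pushed down, m: 0 at rest (up), 0.008 fully down. The spring takes 3 N to start and 8 N fully down; it does not latch but springs back when let go.
- stop_cap (a joint): Turn of the mushroom head about its vertical axis, rad, growing clockwise seen from above; starts at 0 to 0.2, hard stop at 1.2 (reset). Friction 0.05 N m; it stays where it is left.
- turntable: Fixed turntable; origin on the table under the plunger's vertical axis. Aluminium disc, 160 mm across, top 47 mm up, centred 64 mm along this frame's +x, with five fixed pale pieces up to 126 mm up, 55 mm or more from the plunger's axis on its +x side. At -x a 34 mm wide grey bracket (top 95 mm up) reaches over the rim and carries the plunger's steel barrel, 28 mm across, top 100 mm up.
- seat_hole (a point): Mouth of the plunger's seat hole in the disc's top face, on the plunger's axis, 47 mm above the table; z up.
- plunger_grip (a point): Centre of the plunger's black ribbed pull knob, an upright cylinder 32 mm across and 20 mm high, 128 mm above the table when the pin is seated (underside 118 mm, above a 16 mm neck). Grip it across its diameter from above, from any direction.
- plunger_tip (a point): Lower end of the 10 mm steel pin, 33 mm above the table when seated, that is 14 mm down in its hole.
- plunger (a joint): How far the plunger is pulled up, m: 0 seated, 0.022 at its upper stop. The spring pulls it back down with 5 N at 0 and 12 N at 0.022; it does not latch.
- pawn: Loose amber pawn, 30 mm across, 55 mm tall, near the middle of the table front. Origin: centre of its underside; z up its axis.
- king: Loose amber king, 38 mm across, 98 mm tall, between stop station and turntable or beyond them. Origin: centre of its underside; z up its axis.
- rook: Loose black rook, 34 mm across, 60 mm tall, on the robot's side of the stop station. Origin: centre of its underside; z up its axis.
- bishop: Loose black bishop, 34 mm across, 79 mm tall, beyond the stop station. Origin: centre of its underside; z up its axis.
- jar: Loose closed amber glass jar, 64 mm across, 85 mm tall, at the left. Origin: centre of its underside; z up its axis.
Not all that is in view belongs to the job. Leave any blue look-alike of the pawn alone. Leave any green look-alike of the king alone.

How it is judged (in metres and radians):
On the way, in this order (a step that is already met when the one before it is completed fails the run):
1. the mushroom head is pressed fully down, before the plunger is pulled (value of joint stop_press above 0.0065 m and value of joint plunger below 0.004 m), for 0.05 s.
2. the mushroom head is up again and has been twisted clockwise to its stop, the plunger still seated (value of joint stop_press below 0.003 m and value of joint stop_cap above 1 rad and value of joint plunger below 0.004 m), for 0.1 s.
At the end, for the whole second after the job is handed in: Fingers hold the plunger (over 4 N) at least 18.5 of its 22 mm up, pin tip 3.5 mm or more above the hole; mushroom head up (within 3 mm) and twisted past 1.0 of 1.2 rad; pawn, rook, bishop, king and jar upright (within 0.3 rad), within 30 mm of their starts (value of joint plunger above 0.0185 m and z of plunger_tip in the frame of seat_hole above 0.0035 m and contact force between the fingers and plunger above 4 N and value of joint stop_cap above 1 rad and value of joint stop_press below 0.003 m and distance of each of pawn, rook, bishop, king, jar from where it was at the start of the episode below 0.03 m and angle between each of pawn, rook, bishop, king, jar's own z axis and vertical below 0.3 rad); the arm keeps its last pose, push and grip.
It fails at once if a loose chess piece or the jar is shifted by more than 30 mm or tipped (distance of any of pawn, rook, bishop, king, jar from where it was at the start of the episode above 0.03 m or angle between any of pawn, rook, bishop, king, jar's own z axis and vertical above 0.5 rad).
It also fails if it takes over 48 s, if anything falls off the work surface, if the arm or the gripper's body presses on something with over 40 N, if the wrist force passes 120 N, or if a joint passes its speed limit or range.

## Working session

There is one attempt and no reset: what is moved stays moved. The work goes in short steps, Python scripts to look and compute and a tool call to move; the robot and the scene stay as the last step left them, time stands still between calls to the robot, and variables do not carry over. Pictures are saved under pics/ and viewed, and the job is handed in when it is done.

Besides the shell and the picture viewer there is one more tool, called after "Call:" as a command line: name --argument value ..., lists and objects as JSON in quotes. play_rows: Moves the arm, as the interface text tells. Its arguments: {"type":"object","properties":{"series":{"type":"array","items":{"type":"number"}},"jaw":{"type":"number"},"squeeze":{"type":"number"}},"required":["series"]}

```bash
mkdir -p pics; ls; cat > h.py <<'E'
import numpy as np, cv2
from plant import get_state, capture, close_job
E
python3 - <<'E'
from h import *
s=get_state(); print(s)
for n in ("scene","side","wrist"):
    c=capture(n); cv2.imwrite(f"pics/{n}0.png",c["img"]); np.savez(f"{n}0.npz",**c); print(n,c["K"].round(1).tolist(),c["world_from_camera"].round(4).tolist())
E
```

```text
pics
{'time_s': 0.0, 'joints': array([ 9.24227813e+01,  2.05919227e+01,  6.31648481e-01, -1.80168542e-02,
       -7.01349113e+01, -1.65055387e+01]), 'qd': array([-0.03887011,  0.06718294,  0.09442795,  0.05666693, -0.14852611,
       -0.04553227]), 'joint_torque': array([-2.25912394e-03, -5.82713306e+01,  2.93063807e+01,  6.99730530e+00,
        7.10398905e-03, -1.50167266e-04]), 'tcp_pos': array([0.16417932, 0.6542164 , 0.22560765]), 'eef_rot': array([  6.41762531,  89.90331883, -97.67126845]), 'contact_force': array([-0.41385905,  0.26337888, -0.57879739]), 'moment': array([-0.00287589,  0.04679417,  0.00340301]), 'gripper_width': 0.08800045454725906}
scene [[406.9, 0.0, 281.8], [0.0, 406.9, 214.9], [0.0, 0.0, 1.0]] [[0.1538, 0.8116, -0.5636, 1.1303], [0.9879, -0.116, 0.1025, -0.0299], [0.0178, -0.5726, -0.8197, 0.9202], [0.0, 0.0, 0.0, 1.0]]
side [[385.1, 0.0, 282.1], [0.0, 385.1, 207.1], [0.0, 0.0, 1.0]] [[0.795, -0.4591, 0.3965, 0.2195], [-0.6065, -0.5914, 0.5315, -0.3368], [-0.0095, -0.663, -0.7486, 0.7215], [0.0, 0.0, 0.0, 1.0]]
wrist [[368.9, 0.0, 274.0], [0.0, 368.9, 212.8], [0.0, 0.0, 1.0]] [[-0.2429, -0.9348, -0.2592, 0.2333], [-0.9701, 0.2346, 0.0629, 0.6361], [0.002, 0.2667, -0.9638, 0.3845], [0.0, 0.0, 0.0, 1.0]]
```

View pics/scene0.png

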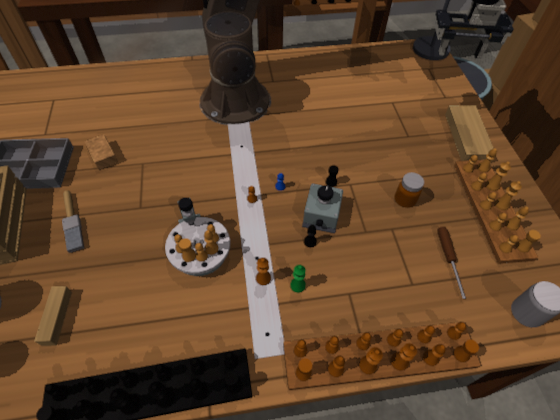

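View pics/side0.png

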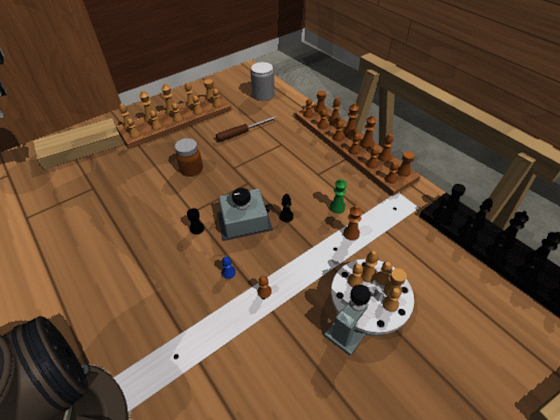

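View pics/wrist0.png

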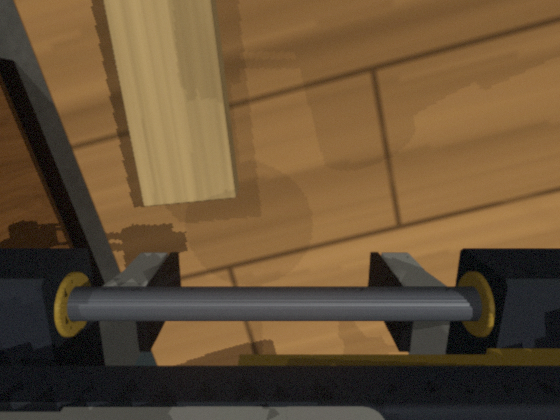

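```bash
cat >> h.py <<'E'
def proj(c,p):
    T=np.linalg.inv(c["world_from_camera"]); q=T[:3,:3]@np.asarray(p,float)+T[:3,3]; q=c["K"]@q; return q[:2]/q[2]
def ray(c,u,v):
    W=c["world_from_camera"]; d=W[:3,:3]@np.linalg.solve(c["K"],[u,v,1.]); return W[:3,3],d/np.linalg.norm(d)
def tri(obs):
    A=np.zeros((3,3));b=np.zeros(3);rs=[]
    for c,u,v in obs:
        o,d=ray(c,u,v);P=np.eye(3)-np.outer(d,d);A+=P;b+=P@o;rs.append((o,d))
    x=np.linalg.solve(A,b);return x,[np.linalg.norm(np.cross(x-o,d))*1000 for o,d in rs]
def onz(c,u,v,z):
    o,d=ray(c,u,v);return o+d*(z-o[2])/d[2]
def crop(img,x0,y0,x1,y1,s,name):
    im=cv2.resize(img[y0:y1,x0:x1],None,fx=s,fy=s,interpolation=cv2.INTER_CUBIC)
    for x in range((x0+9)//10*10,x1,10): cv2.putText(im,str(x),((x-x0)*s,8),0,.3,(255,255,255),1); cv2.line(im,((x-x0)*s,10),((x-x0)*s,14),(255,255,255),1)
    for y in range((y0+9)//10*10,y1,10): cv2.putText(im,str(y),(0,(y-y0)*s+3),0,.3,(255,255,255),1)
    cv2.imwrite(name,im)
E
python3 - <<'E'
from h import *
a=dict(np.load("scene0.npz"));b=dict(np.load("side0.npz"))
print(proj(a,[0.164,.655,.227]),proj(b,[0.164,.655,.227]))
crop(a["img"],150,160,430,300,2,"pics/s1a.png")
crop(a["img"],290,150,360,255,7,"pics/s1.png")
crop(a["img"],160,190,235,275,7,"pics/s2.png")
crop(b["img"],180,170,300,250,6,"pics/d1.png")
crop(b["img"],315,250,420,350,6,"pics/d2.png")
E
```

```text
[459.18050783  54.37424268] [  0.13644238 104.52860969]
```

View pics/s1.png

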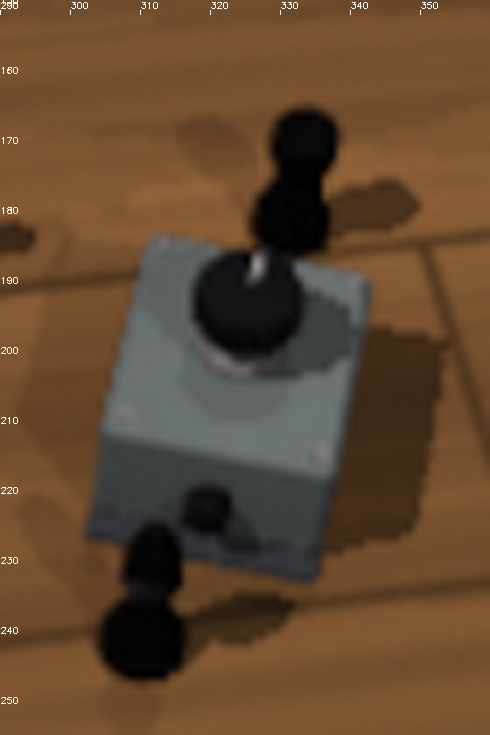

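View pics/s2.png

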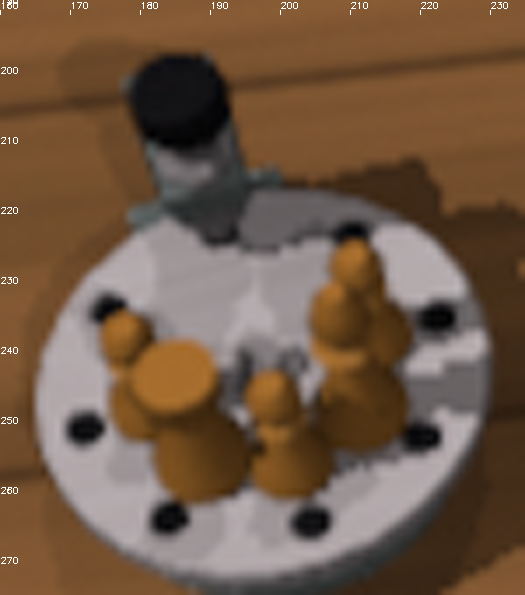

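View pics/d1.png

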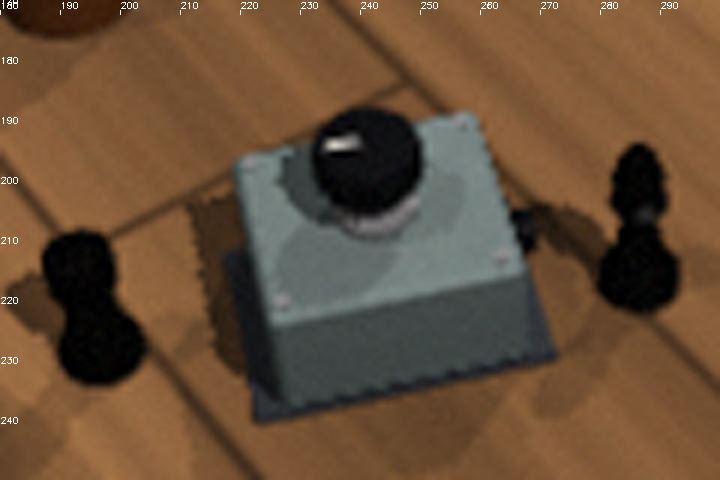

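View pics/d2.png

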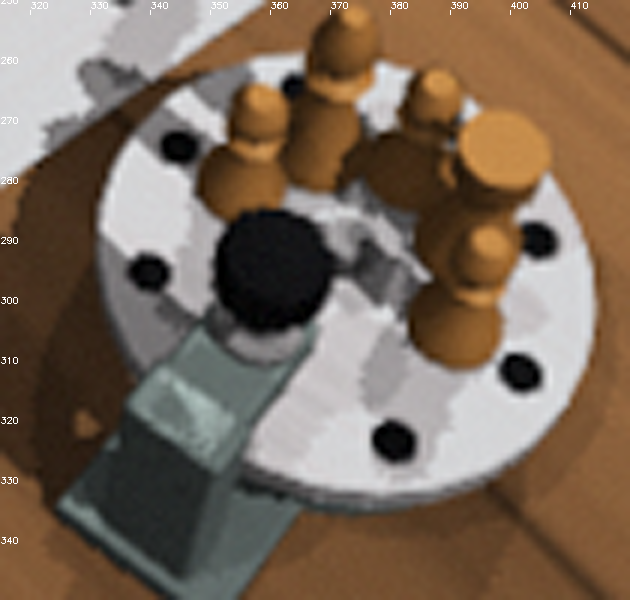

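The mushroom head is centred near (324,193) in the scene view and (239.7,196.5) in the side view. The plunger knob is near (185.7,204.5) and (360,295). The rook is at the robot's side of the box and the bishop beyond it.

```bash
python3 - <<'E'
from h import *
a=dict(np.load("scene0.npz"));b=dict(np.load("side0.npz"))
print("stop_grip",tri([(a,324.2,193),(b,239.7,196.6)]))
print("knob",tri([(a,185.7,204.5),(b,360,294.7)]))
# box top corners at z .06
for n,c,L in(("a",a,[(312,184),(341,190.5),(336,217.5),(304,212)]),("b",b,[(219,197),(257.5,188.5),(265.5,213.5),(225.5,223.5)])):
    P=np.array([onz(c,u,v,.06)[:2] for u,v in L]);print(n,P.round(4).tolist(),P.mean(0))
# disc ellipse centre
print("disc", onz(a,197,243.5,.047)[:2],onz(b,374,294,.047)[:2])
for n,u,v in(("rookbase",331,181),("bishop",310,240),("pawn",252,198),("king",263,276),("jar",408,200),("blue",281,186),("green",299,285)): print(n,onz(a,u,v,.01)[:2].round(3))
for n,u,v in(("rookbase",194,227),("bishop",285,215),("pawn",264,293),("king",352,232),("jar",190,167),("blue",228,272),("green",338,206)): print(n,onz(b,u,v,.01)[:2].round(3))
from scipy.spatial.transform import Rotation as R
print(R.from_euler('xyz',get_state()['eef_rot'],degrees=True).as_matrix().round(3))
E
```

```text
stop_grip (array([0.50055758, 0.1970666 , 0.08449106]), [np.float64(2.3179309257087137), np.float64(2.3179309257087515)])
knob (array([ 0.5196156 , -0.15531186,  0.12435353]), [np.float64(0.33083586532535203), np.float64(0.33083586532541587)])
a [[0.4487, 0.1751], [0.4819, 0.2484], [0.5665, 0.2147], [0.5378, 0.1362]] [0.50871556 0.19358678]
b [[0.4717, 0.2493], [0.5594, 0.2166], [0.5284, 0.1406], [0.4413, 0.1713]] [0.50021063 0.19446143]
disc [ 0.58557574 -0.1426518 ] [ 0.58098391 -0.14696018]
rookbase [0.406 0.244]
bishop [0.594 0.145]
pawn [0.435 0.01 ]
king [0.679 0.01 ]
jar [0.504 0.444]
blue [0.404 0.097]
green [0.716 0.093]
rookbase [0.393 0.246]
bishop [0.586 0.144]
pawn [0.423 0.003]
king [0.678 0.007]
jar [0.486 0.439]
blue [0.391 0.092]
green [0.708 0.087]
[[-0.     0.97  -0.243]
 [-0.001 -0.243 -0.97 ]
 [-1.     0.     0.001]]
```

Call:
play_rows --series '[0, 0.029, 0.0243, 0, 0, 0.029, 0.0243, 0, 0, 0.029, 0.0243, 0, 0, 0.029, 0.0243, 0, 0, 0.029, 0.0243, 0]'

```text
time_s: 0.57
tcp_pos: [0.276, 0.4998, 0.2263]
eef_rot: [-0.2, 90.0, -104.2]
contact_force: [0.9, -0.3, -0.7]
gripper_width: 0.0873
```

Call:
play_rows --series '[0, 0.029, 0.0243, 0, 0, 0.029, 0.0243, 0, 0, 0.029, 0.0243, 0, 0, 0.029, 0.0243, 0, 0, 0.029, 0.0243, 0]'

```text
time_s: 0.98
tcp_pos: [0.387, 0.3467, 0.2266]
eef_rot: [-163.0, 90.0, 92.9]
contact_force: [1.0, 1.2, -0.5]
gripper_width: 0.0875
```

Call:
play_rows --series '[0, 0.029, 0.0243, 0, 0, 0.029, 0.0243, 0, 0, 0.014, 0.014, 0, 0, 0, 0, 0, 0, 0, 0, 0]'

```text
time_s: 1.4
tcp_pos: [0.4414, 0.2691, 0.2265]
eef_rot: [-57.6, 90.0, -161.9]
contact_force: [-0.9, 0.1, 0.3]
gripper_width: 0.0877
```

```bash
python3 - <<'E'
from h import *
s=get_state(); print(s['time_s'],s['joints'].round(1),s['tcp_pos'],s['eef_rot'])
for n in ("wrist","scene","side"):
    c=capture(n); cv2.imwrite(f"pics/{n}1.png",c["img"]); np.savez(f"{n}1.npz",**c)
    if n=="wrist":print(proj(c,[.5005,.196,.098]))
E
```

```text
1.4 [ 53.1   5.6 -19.   -0.  -65.4  22.6] [0.44143    0.26910192 0.22645931] [ -57.62221101   89.9872464  -161.85297167]
[347.79672282 105.42713974]
```

View pics/wrist1.png

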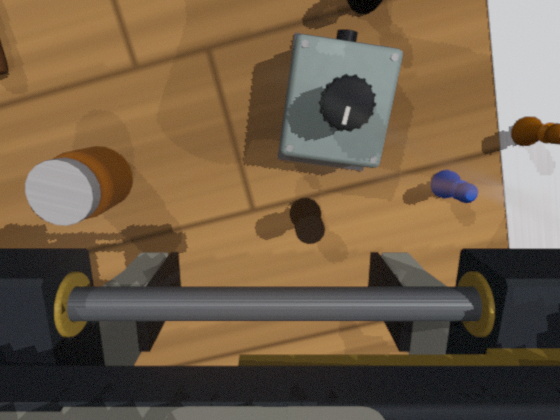

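Wrist view: the head's top is centred at about (348,102.5), against a predicted (347.8,105.4). The rook stands at (307,220) and the jar at (75,190).

```bash
python3 - <<'E'
from h import *
a=dict(np.load("scene0.npz"));b=dict(np.load("side0.npz"));w=dict(np.load("wrist1.npz"))
crop(w["img"],270,20,410,180,4,"pics/w1.png")
print(tri([(a,324.2,193),(b,239.7,196.6),(w,348,102.8)]))
for c,u,v in((a,324.2,193),(b,239.7,196.6)): print(onz(c,u,v,.088))
print(onz(w,348,102.5,.098))
P=[onz(w,u,v,.06)[:2] for u,v in((296,36),(402,51),(380,166),(279,157))];print(np.mean(P,0))
from scipy.spatial.transform import Rotation as R
print(R.from_euler('xyz',get_state()['eef_rot'],degrees=True).as_matrix().round(3))
E
```

```text
(array([0.50123442, 0.19519399, 0.08637479]), [np.float64(2.0228299679952317), np.float64(3.3618053767600715), np.float64(2.044899386533404)])
[0.5049284  0.19399854 0.088     ]
[0.49864239 0.19689142 0.088     ]
[0.50252347 0.19544711 0.098     ]
[0.5013776  0.19586703]
[[-0.     0.97  -0.243]
 [ 0.    -0.243 -0.97 ]
 [-1.    -0.    -0.   ]]
```

View pics/w1.png

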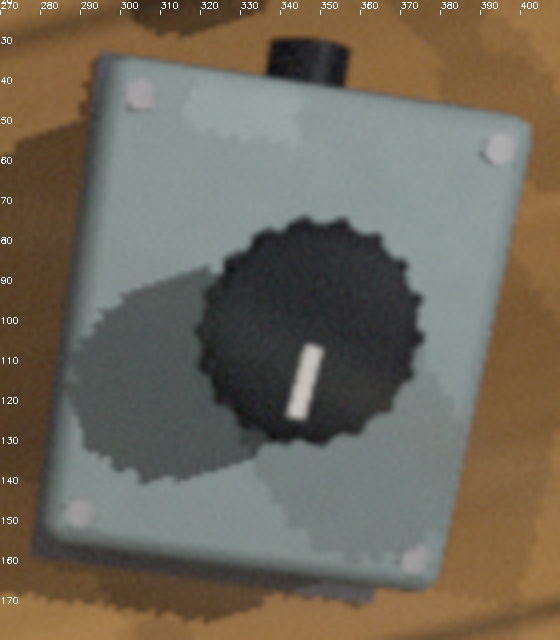

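Call:
play_rows --series '[0, 0.0255, 0.019, 0, 0, 0.0255, 0.019, 0, 0, 0.0257, 0.0187, 0, 0.03, 0, 0, 0, 0.03, 0, 0, 0]' --jaw 0

```text
time_s: 1.97
tcp_pos: [0.5032, 0.1972, 0.1672]
eef_rot: [142.0, 89.8, 37.9]
contact_force: [-0.6, 1.7, -0.3]
gripper_width: 0.0597
```

Call:
play_rows --series '[0.03, 0, 0, 0, 0.02, 0, 0, 0, 0, 0, 0, 0, 0, 0, 0, 0, 0, 0, 0, 0]'

```text
time_s: 2.38
tcp_pos: [0.5023, 0.1978, 0.1179]
eef_rot: [127.3, 89.9, 23.3]
contact_force: [0.7, -0.2, 0.0]
gripper_width: 0.0261
```

```bash
python3 - <<'E'
from h import *
s=get_state(); print(s['time_s'],s['joints'].round(1),s['tcp_pos'],s['eef_rot'],s['gripper_width'])
for n in ("side","scene"):
    c=capture(n); np.savez(f"{n}2.npz",**c)
    crop(c["img"],*((180,120,320,260) if n=="side" else (260,100,400,240)),4,f"pics/{n}2.png")
E
```

```text
2.3833 [ 42.3  13.5 -24.9   0.  -51.5  33.7] [0.5022657  0.19776125 0.1179061 ] [127.30141228  89.90652815  23.31088123] 0.026109472043618104
```

View pics/side2.png

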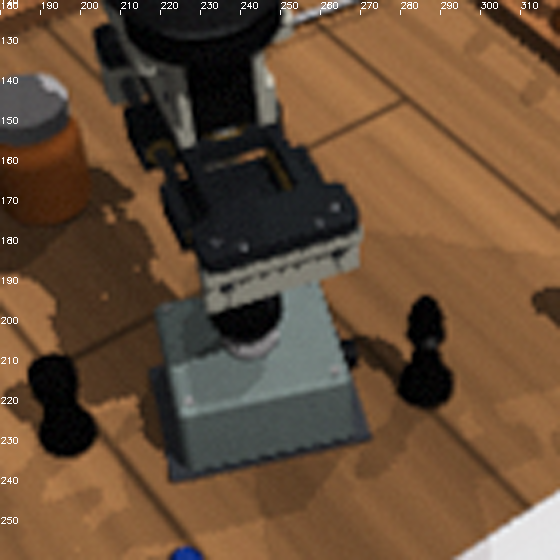

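View pics/scene2.png

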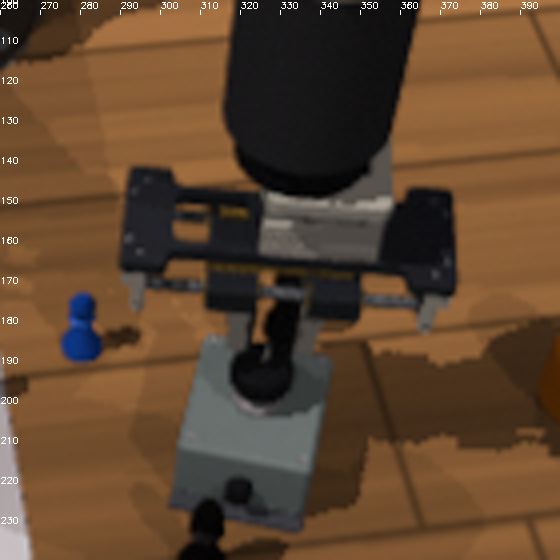

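Call:
play_rows --series '[0, 0, 0.002, 0, 0, 0, 0, 0, 0, 0, 0, 0, 0.012, 0, 0, 0, 0, 0, 0, 0]'

```text
time_s: 2.9
tcp_pos: [0.5004, 0.1941, 0.1035]
eef_rot: [-55.4, 89.9, -159.6]
contact_force: [-0.7, -0.7, -0.0]
gripper_width: 0.0002
```

Call:
play_rows --series '[0, 0, 0, 0, 0.004, 0, 0, 0, 0.004, 0, 0, 0, 0, 0, 0, 0, 0, 0, 0, 0]'

```text
time_s: 3.32
tcp_pos: [0.5016, 0.1949, 0.0969]
eef_rot: [124.7, 90.0, 20.6]
contact_force: [0.4, 0.3, 3.7]
gripper_width: 0.0004
```

Contact at about 0.097, with a force of 3.7 N; next I press on in small steps.

Call:
play_rows --series '[0.002, 0, 0, 0, 0.002, 0, 0, 0, 0.002, 0, 0, 0, 0, 0, 0, 0, 0, 0, 0, 0]'

```text
time_s: 3.73
tcp_pos: [0.5016, 0.1949, 0.091]
eef_rot: [127.1, 89.9, 23.0]
contact_force: [-0.3, 0.6, 7.1]
gripper_width: 0.0004
```

Call:
play_rows --series '[0.001, 0, 0, 0, 0.001, 0, 0, 0, 0, 0, 0, 0, 0, 0, 0, 0, 0, 0, 0, 0]'

```text
time_s: 4.15
tcp_pos: [0.5017, 0.1949, 0.0901]
eef_rot: [126.1, 89.9, 22.1]
contact_force: [-4.3, -1.0, 16.0]
gripper_width: 0.0004
```

The spring stop is reached: 16 N against 8 N for the spring, with the tip at 0.0901. Next I rise and open the jaw.

Call:
play_rows --series '[-0.015, 0, 0, 0, -0.015, 0, 0, 0, 0, 0, 0, 0, 0, 0, 0, 0, 0, 0, 0, 0]'

```text
time_s: 4.57
tcp_pos: [0.5005, 0.1942, 0.1178]
eef_rot: [-55.2, 89.9, -159.3]
contact_force: [-0.7, -0.2, 0.2]
gripper_width: 0.0003
```

Call:
play_rows --series '[0, 0, 0, 0, 0, 0, 0, 0, 0, 0, 0, 0, 0, 0, 0, 0, 0, 0, 0, 0]' --jaw 100

```text
time_s: 4.98
tcp_pos: [0.501, 0.1945, 0.1183]
eef_rot: [-36.8, 90.0, -140.9]
contact_force: [-0.0, -0.8, 0.0]
gripper_width: 0.0284
```

Call:
play_rows --series '[0, 0, 0, 0, 0, 0, 0, 0, 0, 0, 0, 0, 0, 0, 0, 0, 0, 0, 0, 0]'

```text
time_s: 5.4
tcp_pos: [0.5011, 0.1946, 0.1186]
eef_rot: [170.4, 90.0, 66.3]
contact_force: [-0.4, -0.3, -0.7]
gripper_width: 0.0615
```

```bash
python3 - <<'E'
from h import *
s=get_state(); print(s['time_s'],s['joints'].round(1),s['tcp_pos'],s['eef_rot'],s['gripper_width'])
from scipy.spatial.transform import Rotation as R
print(R.from_euler('xyz',s['eef_rot'],degrees=True).as_matrix().round(3))
for n in ("side","wrist"):
    c=capture(n); np.savez(f"{n}3.npz",**c)
    crop(c["img"],*((180,120,320,260,4) if n=="side" else (100,20,500,320,2)),f"pics/{n}3.png")
E
```

```text
5.4 [ 42.1  13.3 -25.   -0.  -51.7  33.8] [0.50111937 0.19461373 0.11857614] [170.41319041  89.99751758  66.33108908] 0.06152418315107504
[[ 0.     0.97  -0.243]
 [ 0.    -0.243 -0.97 ]
 [-1.     0.    -0.   ]]
```

View pics/side3.png

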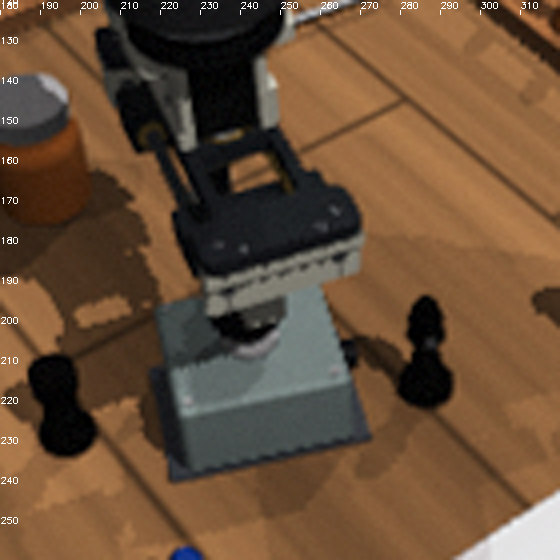

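View pics/wrist3.png

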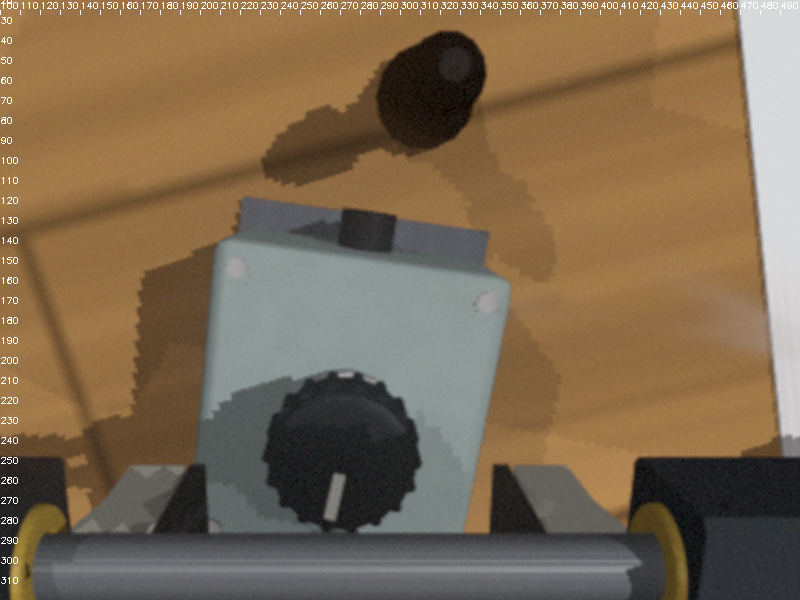

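The head sits centred between the fingers and its mark is unturned. I descend to grip it.

Call:
play_rows --series '[0, 0, 0, 0, 0, 0, 0, 0, 0, 0, 0, 0, 0.016, 0, 0, 0, 0.016, 0, 0, 0]'

```text
time_s: 5.92
tcp_pos: [0.5019, 0.1952, 0.0871]
eef_rot: [143.2, 89.8, 39.2]
contact_force: [-0.5, -0.7, -0.6]
gripper_width: 0.0876
```

Call:
play_rows --series '[0.012, 0.001, 0, 0, 0, 0, 0, 0, 0, 0, 0, 0, 0, 0, 0, 0, 0, 0, 0, 0]'

```text
time_s: 6.33
tcp_pos: [0.5026, 0.1948, 0.0755]
eef_rot: [139.2, 89.9, 35.1]
contact_force: [0.3, -0.2, 0.7]
gripper_width: 0.0872
```

```bash
python3 - <<'E'
from h import *
s=get_state(); print(s['tcp_pos'],s['contact_force'],s['gripper_width'])
c=capture("side");crop(c["img"],180,120,320,260,4,f"pics/side4.png")
E
```

```text
[0.50263829 0.19475078 0.0754873 ] [ 0.29469586 -0.24017015  0.68785493] 0.0871511904450448
```

View pics/side4.png

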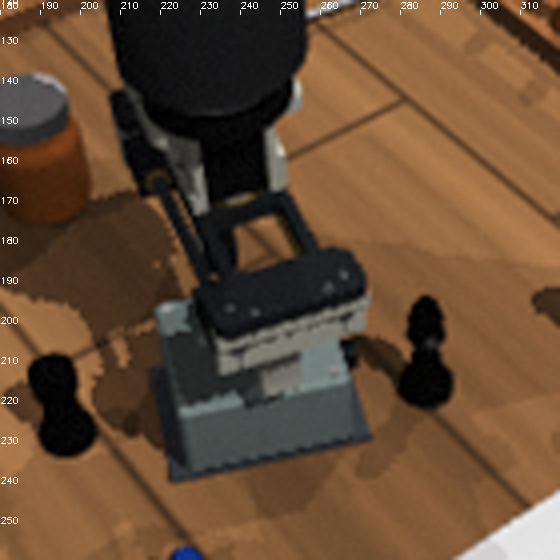

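Call:
play_rows --series '[0.004, 0, 0, 0, 0, 0, 0, 0, 0, 0, 0, 0, 0, 0, 0, 0, 0, 0, 0, 0]' --jaw 20 --squeeze 25

```text
time_s: 6.8
tcp_pos: [0.5021, 0.1944, 0.0706]
eef_rot: [145.4, 90.0, 41.4]
contact_force: [0.6, 1.0, 0.5]
gripper_width: 0.0599
```

Call:
play_rows --series '[0, 0, 0, 0, 0, 0, 0, 0, 0, 0, 0, 0, 0, 0, 0, 0, 0, 0, 0, 0]'

```text
time_s: 7.22
tcp_pos: [0.5029, 0.1958, 0.0708]
eef_rot: [155.6, 89.8, 51.6]
contact_force: [-0.2, 6.2, -1.3]
gripper_width: 0.0395
```

```bash
python3 - <<'E'
from h import *
s=get_state(); print(s['tcp_pos'],s['contact_force'],s['moment'],s['gripper_width'])
c=capture("side");crop(c["img"],180,120,320,260,4,f"pics/side5.png")
E
```

```text
[0.50286348 0.19581073 0.07083628] [-0.2163341   6.20869311 -1.26496973] [ 1.77978789 -0.00373335  0.06314777] 0.03953249939037872
```

View pics/side5.png

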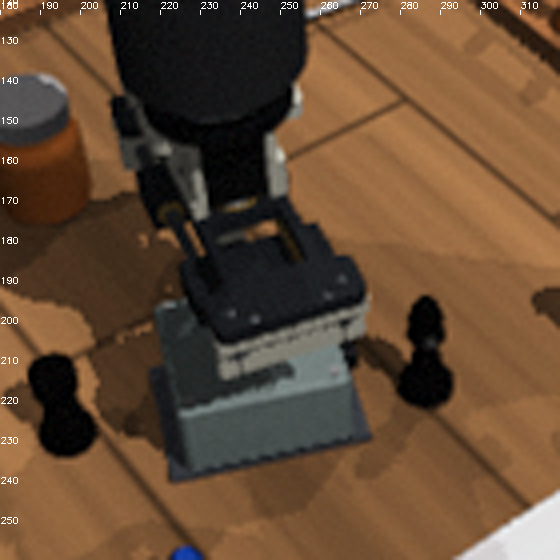

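The head is gripped at 39.5 mm opening. I ease the side load and twist clockwise (positive spin).

Call:
play_rows --series '[0, 0, -0.001, 0.0, 0, 0, 0, 0.11, 0, 0, 0, 0.11, 0, 0, 0, 0.11, 0, 0, 0, 0.11]'

```text
time_s: 7.68
tcp_pos: [0.5028, 0.1959, 0.0708]
eef_rot: [171.5, 89.9, 42.0]
contact_force: [0.3, 3.7, -0.2]
gripper_width: 0.0392
```

Call:
play_rows --series '[0, 0, 0, 0.11, 0, 0, 0, 0.11, 0, 0, 0, 0.11, 0, 0, 0, 0.11, 0, 0, 0, 0.11]'

```text
time_s: 8.1
tcp_pos: [0.5027, 0.1959, 0.0708]
eef_rot: [-151.4, 89.9, 47.5]
contact_force: [0.6, 3.5, 0.5]
gripper_width: 0.0391
```

```bash
python3 - <<'E'
from h import *
s=get_state(); print(s['tcp_pos'],s['contact_force'],s['moment'],s['gripper_width'],s['joints'].round(2))
E
```

```text
[0.50268813 0.19592577 0.07079867] [0.5755619  3.45502337 0.45928853] [1.09611227 0.14744805 0.06927761] 0.03913754854028941 [ 4.211e+01  1.682e+01 -2.783e+01 -1.000e-02 -4.529e+01 -2.321e+01]
```

Call:
play_rows --series '[0, 0, 0, 0.05, 0, 0, 0, 0.05, 0, 0, 0, 0.05, 0, 0, 0, 0.03, 0, 0, 0, 0]'

```text
time_s: 8.52
tcp_pos: [0.5028, 0.1956, 0.0709]
eef_rot: [179.3, 89.9, 8.2]
contact_force: [1.4, 0.6, 1.7]
gripper_width: 0.0392
```

```bash
python3 - <<'E'
from h import *
s=get_state(); print(s['tcp_pos'],s['contact_force'],s['moment'],s['gripper_width'],s['joints'].round(2))
E
```

```text
[0.50281809 0.19559864 0.07089001] [1.35056902 0.63068494 1.69165783] [ 0.37313237 -0.39943356  0.37215348] 0.039184451073207956 [ 4.210e+01  1.682e+01 -2.784e+01  4.000e-02 -4.530e+01 -3.326e+01]
```

The moment has risen to 0.37 N m after 1.17 rad, so the end stop is reached. I release.

Call:
play_rows --series '[0, 0, 0, 0, 0, 0, 0, 0, 0, 0, 0, 0, 0, 0, 0, 0, 0, 0, 0, 0]' --jaw 100

```text
time_s: 8.93
tcp_pos: [0.5022, 0.1951, 0.0704]
eef_rot: [22.7, 90.0, -148.4]
contact_force: [0.4, -1.1, -0.1]
gripper_width: 0.0671
```

Call:
play_rows --series '[0, 0, 0, 0, 0, 0, 0, 0, 0, 0, 0, 0, -0.02, 0, 0, 0, -0.035, 0, 0, 0]'

```text
time_s: 9.35
tcp_pos: [0.5001, 0.1937, 0.1227]
eef_rot: [26.4, 89.6, -144.8]
contact_force: [0.1, 0.5, -0.2]
gripper_width: 0.0877
```

Call:
play_rows --series '[-0.04, 0, 0, 0, -0.035, 0, 0, 0, 0, 0, 0, 0, 0, 0, 0, 0, 0, 0, 0, 0]'

```text
time_s: 9.77
tcp_pos: [0.502, 0.1952, 0.2005]
eef_rot: [-89.9, 90.0, 99.0]
contact_force: [-0.0, 1.2, -0.3]
gripper_width: 0.0877
```

```bash
python3 - <<'E'
from h import *
s=get_state(); print(s['time_s'],s['tcp_pos'],s['contact_force'],s['gripper_width'],s['joints'].round(2))
from scipy.spatial.transform import Rotation as R
print(R.from_euler('xyz',s['eef_rot'],degrees=True).as_matrix().round(3))
c=capture("side");crop(c["img"],180,120,320,260,4,f"pics/side6.png")
c=capture("wrist"); cv2.imwrite("pics/wrist6.png",c["img"])
E
```

```text
9.7667 [0.50199973 0.19521076 0.20048551] [-0.02564387  1.22383175 -0.33312082] 0.08773821672493291 [ 4.209e+01  8.830e+00 -1.875e+01 -3.000e-02 -6.240e+01 -3.321e+01]
[[-0.     0.154 -0.988]
 [ 0.001 -0.988 -0.154]
 [-1.    -0.001  0.   ]]
```

View pics/wrist6.png

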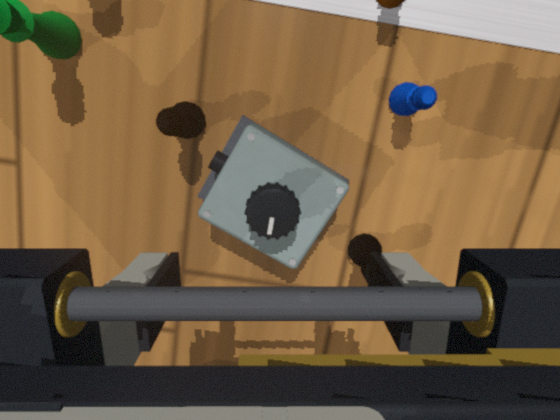

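View pics/side6.png

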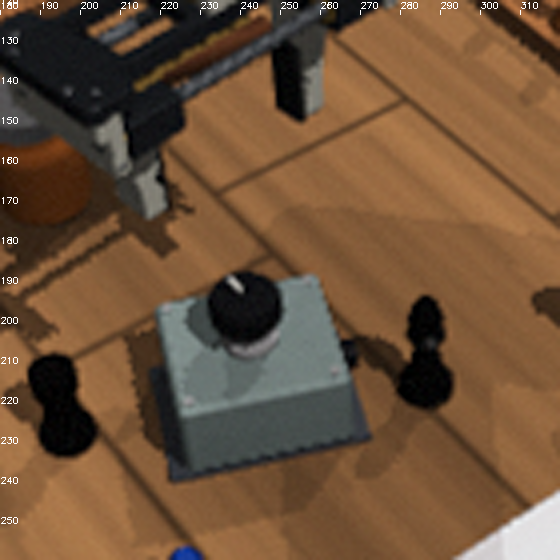

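The head is up and its mark has turned with the gripper. I rotate back and go to the plunger.

Call:
play_rows --series '[0, 0, 0, -0.12, 0, 0, 0, -0.12, 0, 0, 0, -0.12, 0, 0, 0, -0.12, 0, 0, 0, -0.12]'

```text
time_s: 10.28
tcp_pos: [0.5018, 0.1949, 0.1991]
eef_rot: [-4.5, 89.8, -140.9]
contact_force: [-0.9, 0.4, 0.3]
gripper_width: 0.0876
```

Call:
play_rows --series '[0, 0, 0, -0.12, 0, 0, 0, -0.12, 0, 0, 0, -0.12, 0, 0, 0, -0.12, 0, 0, 0, -0.12]'

```text
time_s: 10.7
tcp_pos: [0.5018, 0.1949, 0.1991]
eef_rot: [-38.8, 89.8, -140.9]
contact_force: [0.8, 0.0, -0.1]
gripper_width: 0.0874
```

Call:
play_rows --series '[0, 0, 0, -0.12, 0, 0, 0, -0.12, 0, 0, 0, -0.12, 0, -0.0105, 0.0338, 0, 0, -0.0105, 0.0338, 0]'

```text
time_s: 11.12
tcp_pos: [0.4907, 0.1253, 0.1988]
eef_rot: [-61.8, 89.8, -143.3]
contact_force: [0.4, -1.2, -0.4]
gripper_width: 0.0878
```

Call:
play_rows --series '[0, -0.0105, 0.0338, 0, 0, -0.0105, 0.0338, 0, 0, -0.0105, 0.0338, 0, 0, -0.0105, 0.0338, 0, 0, -0.0105, 0.0338, 0]'

```text
time_s: 11.53
tcp_pos: [0.4624, -0.0511, 0.1995]
eef_rot: [-82.0, 89.9, -163.7]
contact_force: [0.7, -1.0, 0.1]
gripper_width: 0.0878
```

Call:
play_rows --series '[0, -0.0105, 0.0338, 0, 0, -0.0105, 0.0338, 0, 0, -0.0105, 0.0338, 0, 0, 0, 0, 0, 0, 0, 0, 0]'

```text
time_s: 11.95
tcp_pos: [0.4458, -0.1559, 0.1993]
eef_rot: [-95.7, 89.8, -177.6]
contact_force: [0.2, 0.6, -0.5]
gripper_width: 0.0875
```

```bash
python3 - <<'E'
from h import *
s=get_state(); print(s['time_s'],s['tcp_pos'],s['contact_force'],s['gripper_width'],s['joints'].round(2))
from scipy.spatial.transform import Rotation as R
print(R.from_euler('xyz',s['eef_rot'],degrees=True).as_matrix().round(3))
c=capture("wrist"); cv2.imwrite("pics/wrist7.png",c["img"]);np.savez("wrist7.npz",**c);print(proj(c,[.5195,-.155,.138]))
E
```

```text
11.95 [ 0.44584725 -0.15591908  0.19932078] [ 0.17433393  0.62847548 -0.54818278] 0.08747212473640686 [ 4.680e+00  2.470e+00 -2.621e+01 -1.000e-02 -6.147e+01  9.336e+01]
[[-0.003  0.99   0.14 ]
 [-0.     0.14  -0.99 ]
 [-1.    -0.003 -0.   ]]
[288.87175997 106.75167749]
```

View pics/wrist7.png

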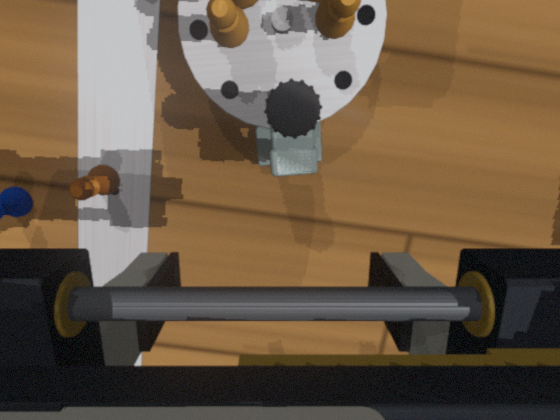

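The knob top is at (293,108.5) against a predicted (289,107), and the bracket lines up with the tool's y axis.

```bash
python3 - <<'E'
from h import *
a=dict(np.load("scene0.npz"));b=dict(np.load("side0.npz"));w=dict(np.load("wrist7.npz"))
print(onz(w,293,108.5,.138),onz(a,185.7,204.5,.128),onz(b,360,294.7,.128))
crop(w["img"],220,40,370,190,4,"pics/w7.png")
E
```

```text
[ 0.51887962 -0.15749037  0.138     ] [ 0.52255422 -0.15503859  0.128     ] [ 0.51768994 -0.15610159  0.128     ]
```

View pics/w7.png

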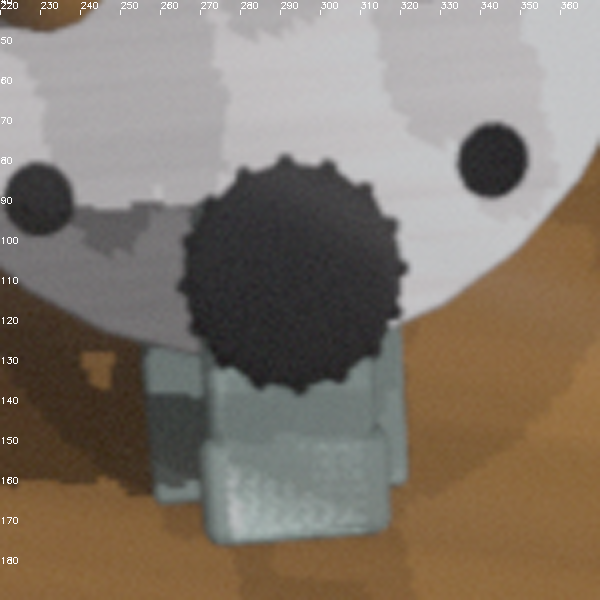

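Call:
play_rows --series '[0, 0.024, 0.004, 0, 0, 0.024, 0.004, 0, 0, 0.0236, 0.0037, 0, 0.02, 0, 0, 0, 0.02, 0, 0, 0]'

```text
time_s: 12.42
tcp_pos: [0.5216, -0.1539, 0.1599]
eef_rot: [81.2, 89.9, -0.4]
contact_force: [-1.4, -1.3, -0.6]
gripper_width: 0.0879
```

Call:
play_rows --series '[0, 0, 0, 0, 0, 0, 0, 0, 0, 0, 0, 0, 0, 0, 0, 0, 0, 0, 0, 0]'

```text
time_s: 12.83
tcp_pos: [0.5202, -0.1553, 0.1618]
eef_rot: [79.0, 89.9, -2.7]
contact_force: [0.6, 0.5, -0.3]
gripper_width: 0.0877
```

```bash
python3 - <<'E'
from h import *
s=get_state(); print(s['time_s'],s['tcp_pos'],s['contact_force'],s['gripper_width'])
c=capture("wrist"); cv2.imwrite("pics/wrist8.png",c["img"])
c=capture("side");crop(c["img"],290,180,450,340,4,f"pics/side8.png")
E
```

```text
12.8333 [ 0.52017556 -0.15532387  0.16183751] [ 0.58316157  0.53305301 -0.29532471] 0.08772263526673575
```

View pics/wrist8.png

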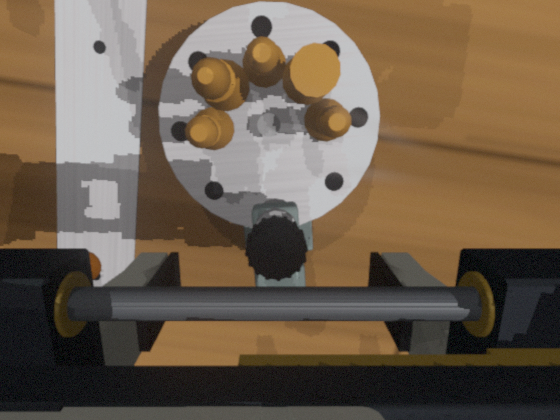

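View pics/side8.png

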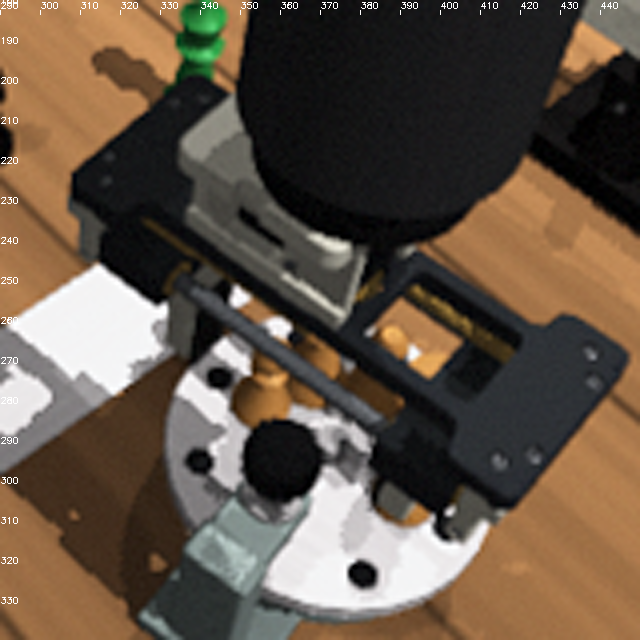

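The knob is centred between the fingers (277 against 275). I descend.

Call:
play_rows --series '[0.02, -0.001, 0.0015, 0, 0.02, 0, 0, 0, 0.012, 0, 0, 0, 0, 0, 0, 0, 0, 0, 0, 0]'

```text
time_s: 13.35
tcp_pos: [0.5186, -0.1573, 0.1087]
eef_rot: [-76.9, 90.0, -158.6]
contact_force: [0.8, -0.4, -0.2]
gripper_width: 0.0873
```

```bash
python3 - <<'E'
from h import *
s=get_state(); print(s['time_s'],s['tcp_pos'],s['contact_force'],s['gripper_width'])
c=capture("wrist"); cv2.imwrite("pics/wrist9.png",c["img"])
c=capture("side");crop(c["img"],290,180,450,340,4,f"pics/side9.png")
E
```

```text
13.35 [ 0.51864805 -0.15732814  0.10872101] [ 0.78887564 -0.40364555 -0.17776299] 0.08733106990029796
```

View pics/side9.png

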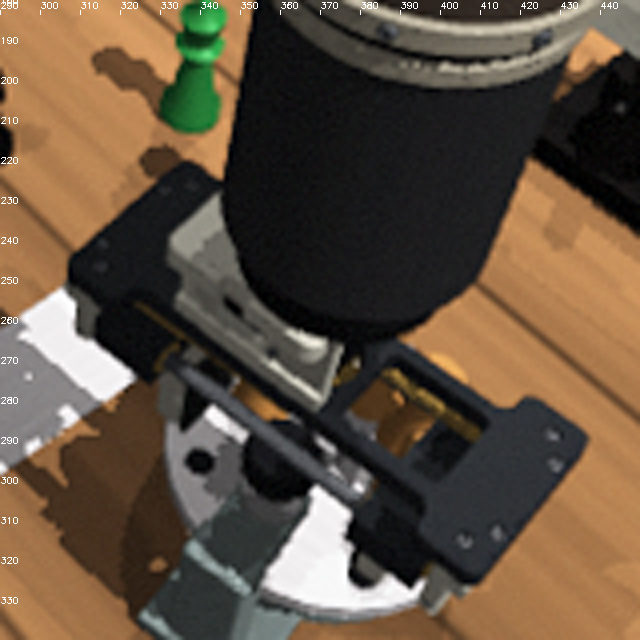

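Call:
play_rows --series '[0, 0, 0, 0, 0, 0, 0, 0, 0, 0, 0, 0, 0, 0, 0, 0, 0, 0, 0, 0]' --jaw 10 --squeeze 50

```text
time_s: 13.87
tcp_pos: [0.5188, -0.1572, 0.1088]
eef_rot: [82.3, 90.0, 0.5]
contact_force: [-0.3, 1.0, -0.7]
gripper_width: 0.0596
```

Call:
play_rows --series '[0, 0, 0, 0, 0, 0, 0, 0, 0, 0, 0, 0, 0, 0, 0, 0, 0, 0, 0, 0]'

```text
time_s: 14.28
tcp_pos: [0.5187, -0.1567, 0.1085]
eef_rot: [176.5, 90.0, 94.7]
contact_force: [-1.0, 2.7, 1.4]
gripper_width: 0.0308
```

Call:
play_rows --series '[0, 0, 0, 0, 0, 0, 0, 0, 0, 0, 0, 0, 0, 0, 0, 0, 0, 0, 0, 0]'

```text
time_s: 14.7
tcp_pos: [0.5187, -0.1568, 0.1085]
eef_rot: [179.6, 90.0, 97.9]
contact_force: [-0.5, 3.9, 1.1]
gripper_width: 0.0311
```

The knob is gripped at 31 mm. I pull up.

Call:
play_rows --series '[-0.005, 0, 0, 0, -0.005, 0, 0, 0, -0.005, 0, 0, 0, -0.003, 0, 0, 0, 0, 0, 0, 0]'

```text
time_s: 15.12
tcp_pos: [0.5186, -0.1567, 0.1263]
eef_rot: [-168.7, 89.9, 109.5]
contact_force: [3.9, 3.2, -10.7]
gripper_width: 0.031
```

Call:
play_rows --series '[-0.002, 0, 0, 0, -0.001, 0, 0, 0, 0, 0, 0, 0, 0, 0, 0, 0, 0, 0, 0, 0]'

```text
time_s: 15.53
tcp_pos: [0.5186, -0.1568, 0.1286]
eef_rot: [-146.1, 89.9, 132.2]
contact_force: [4.2, 3.4, -12.9]
gripper_width: 0.0313
```

Call:
play_rows --series '[-0.001, 0, 0, 0, -0.0005, 0, 0, 0, 0, 0, 0, 0, 0, 0, 0, 0, 0, 0, 0, 0]'

```text
time_s: 15.95
tcp_pos: [0.5185, -0.1567, 0.13]
eef_rot: [-143.2, 89.9, 135.0]
contact_force: [4.2, 4.4, -11.8]
gripper_width: 0.0308
```

```bash
python3 - <<'E'
from h import *
s=get_state(); print(s['time_s'],s['tcp_pos'],s['contact_force'],s['gripper_width'])
c=capture("wrist"); cv2.imwrite("pics/wrist10.png",c["img"])
E
```

```text
15.95 [ 0.51854804 -0.15674848  0.13004131] [  4.20134863   4.44655353 -11.773129  ] 0.030833542567264508
```

Call:
play_rows --series '[-0.0008, 0, 0, 0, 0, 0, 0, 0, 0, 0, 0, 0, 0, 0, 0, 0, 0, 0, 0, 0]'

```text
time_s: 16.42
tcp_pos: [0.5186, -0.1567, 0.1307]
eef_rot: [-143.0, 89.9, 135.2]
contact_force: [4.3, 3.7, -14.0]
gripper_width: 0.0307
```

Call:
play_rows --series '[0, 0, 0, 0, 0, 0, 0, 0, 0, 0, 0, 0, 0, 0, 0, 0, 0, 0, 0, 0]'

```text
time_s: 16.83
tcp_pos: [0.5185, -0.1567, 0.1306]
eef_rot: [-142.3, 89.9, 136.0]
contact_force: [4.3, 3.8, -13.7]
gripper_width: 0.031
```

```bash
python3 - <<'E'
from h import *
s=get_state(); print(s['time_s'],s['tcp_pos'],s['contact_force'],s['gripper_width'])
for n in("wrist","side","scene"):
    c=capture(n); cv2.imwrite(f"pics/{n}11.png",c["img"]); np.savez(f"{n}11.npz",**c)
    if n=="scene": crop(c["img"],150,120,290,260,4,"pics/scene11c.png")
    if n=="side": crop(c["img"],300,220,440,360,4,"pics/side11c.png")
E
```

```text
16.8333 [ 0.51854785 -0.15672005  0.13062737] [  4.25310871   3.82939534 -13.72312922] 0.031013246993568236
```

View pics/side11c.png

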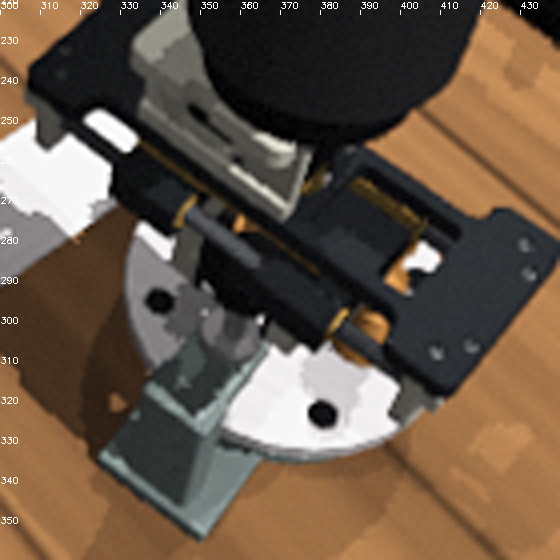

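View pics/side11.png

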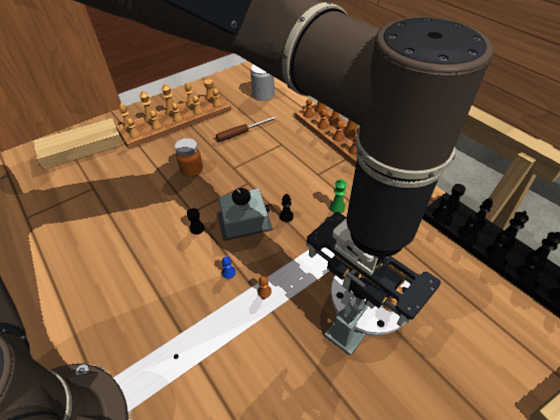

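View pics/scene11c.png

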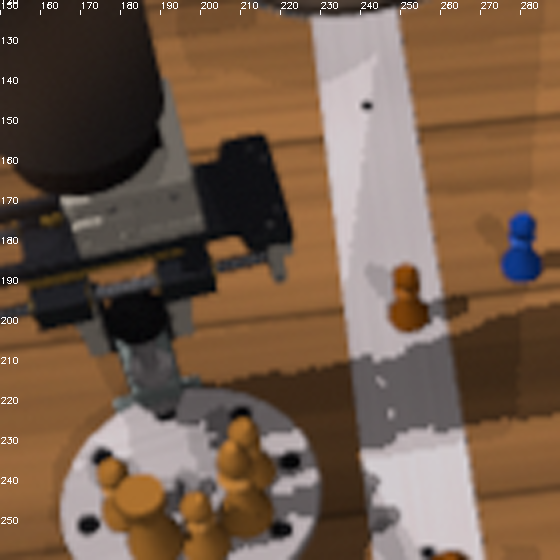

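```bash
python3 - <<'E'
from h import *
a=dict(np.load("scene11.npz"))
for z in(.118,.138,.14,.16): print(z,proj(a,[.5196,-.1553,z]))
crop(a["img"],165,180,205,220,14,"pics/k.png")
a=dict(np.load("scene0.npz"));crop(a["img"],165,180,205,220,14,"pics/k0.png")
E
```

```text
0.118 [186.2893901  205.98579877]
0.138 [184.82812628 201.04319746]
0.14 [184.67928569 200.53975673]
0.16 [183.16275859 195.41023205]
```

View pics/k.png

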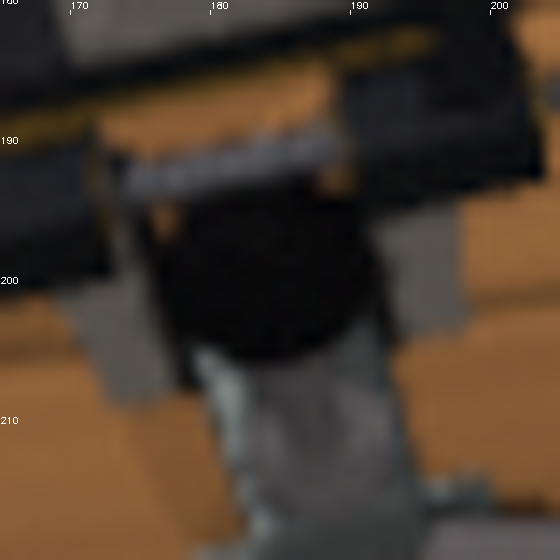

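View pics/k0.png

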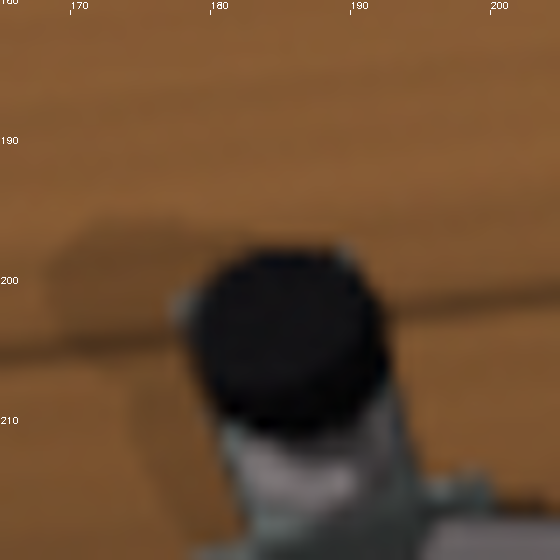

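The knob's lower edge moved from row 211 to row 205.7, which is the 5.5 px that a 22 mm lift predicts. I hand in.

```bash
python3 -c "
from h import *
print(get_state()['contact_force']); print(close_job())"
```

```text
[  4.51686869   3.60160839 -13.78695786]
the job is handed in; nothing more can be done
None
```

I handed the job in at about 17 s, with the button proved and reset and the plunger still held up in the gripper. The hand-in gave no verdict.

- **Button press:** I pressed the mushroom head down to its stop with shut fingers. The tip reached 90.1 mm, and the force of 16 N was well over the 8 N spring. After I let go, the camera showed the head up again.
- **Reset twist:** I gripped the head and turned it clockwise by 1.17 rad on the last joint. The twisting moment had risen to 0.37 N m, so it was at its end stop. The white mark on the head had turned with the gripper.
- **Plunger:** I gripped the knob at 50 N and pulled it up 22 mm. The pull read 13.7 N, above the 12 N spring, so it is on its stop. In the scene image the knob's lower edge rose 5.5 px, which matches 22 mm.
- **Loose pieces:** In the last side view the pawn, rook, bishop and jar stand upright where they were. The arm hid the king in that view. I only checked these by eye and did not measure positions again. The king was never near the gripper's low moves.
- **Disagreement:** The scene and side cameras differed by up to 6 mm on the button's position and 5 mm on the knob's. I settled both with the wrist camera, and both grasps were centred.

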